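# Catch the expired reagent cartridges at the chute

## Task

Hold the catch pan in the air under the lip of the chute with the orange-capped cartridges, push that chute's release paddle back with it so that all three slide into the pan without spilling, then put the loaded pan down gently and level on the middle of the blue mat, lined up with it, and let go. Leave the blue-capped cartridges in their chute with its gate shut, and do not shift the bottle, rack, jar or box.

Things in the scene. Friction and masses are not known exactly. Their poses are not given: they have to be found in the camera images.
- pan: grey open catch pan with red handle, about 200 g, overall 200 x 120 mm; origin at the centre of that outline, on the underside; x points from handle to bin. Bin: x -30 to +100 mm, y -60 to +60 mm, walls 4 mm thick, 55 mm high, but 90 mm at the handle side (x = -30 mm)
- pan_handle (a point): middle of the pan's handle, 65 mm behind the pan's origin and 45 mm above its underside. Straight bar along the pan's x, 70 mm long, 20 mm wide, 24 mm high; grip it here across its width, from above and firmly (40 to 50 N), as the bin hangs out in front
- orange_chute: chute with the three orange-capped cartridges: white cabinet 90 mm wide under a slippery open-topped aluminium channel (46 mm inside, 56 mm outside, 40 mm deep) that slopes down 30 degrees to its front, the cartridges in single file behind a yellow gate. Fixed. Origin on the table straight below the lip; x level, pointing back up the channel (cartridges come out towards -x), z up
- blue_chute: chute with the two blue-capped cartridges: white cabinet 90 mm wide under a slippery open-topped aluminium channel (46 mm inside, 56 mm outside, 40 mm deep) that slopes down 30 degrees to its front, the cartridges in single file behind a yellow gate. Fixed. Origin on the table straight below the lip; x level, pointing back up the channel (cartridges come out towards -x), z up
- orange_lip (a point): middle of the open lip of the orange chute's channel, on its floor, 170 mm above the table (underside 162 mm). Below it only the paddle stands before the cabinet's front, 60 mm behind the lip. Two grey guide posts (72 mm over both) and the gate lean out over the lip, up to 45 mm in front and 250 mm high. Cartridges leave at 0.4 to 1 m/s and fly out some 60 mm while falling
- orange_paddle (a joint): travel (m) of the green paddle under the orange chute's lip, 50 mm wide, 80 to 155 mm above the table. 0 at rest, grows as it is pushed back along the chute's x, stop at 0.022. Sprung: needs 2 to 5 N, returns by itself. Linked to the gate, which lifts twice as far, lets cartridges pass from about 0.014 and shuts when the paddle is let go
- blue_paddle (a joint): travel (m) of the green paddle under the blue chute's lip, 50 mm wide, 80 to 155 mm above the table. 0 at rest, grows as it is pushed back along the chute's x, stop at 0.022. Sprung: needs 2 to 5 N, returns by itself. Linked to the gate, which lifts twice as far, lets cartridges pass from about 0.014 and shuts when the paddle is let go
- orange_paddle_face (a point): centre of the front face of the orange chute's paddle, 118 mm above the table, 6 mm behind the lip when at rest; moves with the paddle. Push it with the front wall of the pan held level, its underside 50 to 75 mm above the table: much higher and the heap in the pan jams the lip. Keep it pushed about 1 to 1.5 s
- orange_1: cartridge number 1 from the lip: white block 60 x 30 x 26 mm, about 30 g, with an orange cap at its lower end and orange bands; origin at its centre, x along its length
- orange_2: cartridge number 2 from the lip: white block 60 x 30 x 26 mm, about 30 g, with an orange cap at its lower end and orange bands; origin at its centre, x along its length
- orange_3: cartridge number 3 from the lip: white block 60 x 30 x 26 mm, about 30 g, with an orange cap at its lower end and orange bands; origin at its centre, x along its length
- blue_1: cartridge number 1 from the lip: white block 60 x 30 x 26 mm, about 30 g, with a blue cap at its lower end and blue bands; origin at its centre, x along its length
- blue_2: cartridge number 2 from the lip: white block 60 x 30 x 26 mm, about 30 g, with a blue cap at its lower end and blue bands; origin at its centre, x along its length
- mat: blue parking mat with a white rectangle, 260 x 180 x 3 mm, fixed flat on the table; origin at its centre on the table, x along its long side
- reagent_bottle: amber bottle, 60 mm across, 150 mm tall, standing in front of the blue chute; bystander, origin at the centre of its foot
- tube_rack: white rack of red-capped tubes, 100 x 50 x 94 mm, long side along its x, between the chutes; bystander, origin at the centre of its underside
- jar: white-lidded jar, 70 mm across, 90 mm tall; bystander, origin at the centre of its foot
- tip_box: green box with clear lid, 90 x 75 x 60 mm; bystander, origin at the centre of its underside
There are look-alikes about, which are no part of the job. Several things have the shape of the pan; the one meant has the colours described above. Leave any green look-alike of the orange_3 alone.

How it is judged (in metres and radians):
On the way, in this order (a step that is already met when the one before it is completed fails the run):
1. the empty pan is lifted off the table (height (world z) of pan above 0.03 m), for 0.1 s.
2. all three orange-capped cartridges lie in the pan while it is held in the air (height (world z) of pan above 0.03 m and x of orange_1 in the frame of pan between -0.03 and 0.1 m and y of orange_1 in the frame of pan between -0.06 and 0.06 m and z of orange_1 in the frame of pan between 0 and 0.075 m and x of orange_2 in the frame of pan between -0.03 and 0.1 m and y of orange_2 in the frame of pan between -0.06 and 0.06 m and z of orange_2 in the frame of pan between 0 and 0.075 m and x of orange_3 in the frame of pan between -0.03 and 0.1 m and y of orange_3 in the frame of pan between -0.06 and 0.06 m and z of orange_3 in the frame of pan between 0 and 0.075 m), for 0.3 s.
At the end, for the whole second after the job is handed in: Orange cartridges at rest in the pan; pan flat on the mat, centre within 35 mm along and 30 mm across, lengths parallel within 0.25 rad (either way round), released; both paddles at rest (under 4 mm); blue cartridges still in place (20 mm) (x of orange_1 in the frame of pan between -0.03 and 0.1 m and y of orange_1 in the frame of pan between -0.06 and 0.06 m and z of orange_1 in the frame of pan between 0 and 0.075 m and x of orange_2 in the frame of pan between -0.03 and 0.1 m and y of orange_2 in the frame of pan between -0.06 and 0.06 m and z of orange_2 in the frame of pan between 0 and 0.075 m and x of orange_3 in the frame of pan between -0.03 and 0.1 m and y of orange_3 in the frame of pan between -0.06 and 0.06 m and z of orange_3 in the frame of pan between 0 and 0.075 m and x of pan in the frame of mat between -0.035 and 0.035 m and y of pan in the frame of mat between -0.03 and 0.03 m and angle between the x axis of pan and the x axis of mat, either way round below 0.25 rad and angle between pan's own z axis and vertical below 0.06 rad and height (world z) of pan below 0.012 m and linear speed of pan below 0.02 m/s and linear speed of each of orange_1, orange_2, orange_3 below 0.03 m/s and distance of each of blue_1, blue_2 from where it was at the start of the episode below 0.02 m and value of joint each of blue_paddle, orange_paddle below 0.004 m); the robot touches nothing.
It fails at once if an orange-capped cartridge is spilled beside the pan (height (world z) of pan above 0.03 m and height (world z) of any of orange_1, orange_2, orange_3 below 0.035 m).
It fails at once if the blue chute's paddle is pushed by more than 8 mm (value of joint blue_paddle above 0.008 m).
It fails at once if the pan is dropped or banged down (faster than 0.45 m/s within 30 mm of the table) (height (world z) of pan below 0.03 m and linear speed of pan above 0.45 m/s).
It fails at once if a bystander is shifted by more than 20 mm or tipped (distance of any of reagent_bottle, tube_rack, jar, tip_box from where it was at the start of the episode above 0.02 m or angle between any of reagent_bottle, tube_rack, jar, tip_box's own z axis and vertical above 0.3 rad).
It also fails if it takes over 64 s, if anything falls off the work surface, if the arm or the gripper's body presses on something with over 40 N, if the wrist force passes 120 N, or if a joint passes its speed limit or range.

## Robot

A 6-joint arm with a two-finger parallel gripper is mounted at the origin on the work surface. World frame = base frame: x ahead of the robot, y to its left, z up, the work surface at z = 0. Lengths are in m, angles in degrees, forces in N, time in s.
With the tool pointing down it reaches from about 0.325 to 0.925 m from the base axis. Payload 3.1 kg.
Tool frame: the origin (TCP) lies between the finger pads; the fingertips stand 19 mm ahead of it and the grasp point (between the pads) is the TCP; z points along the fingers, y is the direction in which the jaws open and shut (so a half turn about z gives the same grasp; the last joint's range is limited). The gripper opens to 85 mm and grips with 20 to 120 N. Pads are 22 mm wide; open, the fingers measure 114 mm over their backs; the gripper's body (76 mm by 85 mm) begins 54 mm behind the grasp point. The pads swing forward as they close: fully open they stand 13 mm farther back than shut.
Start: joints at [70.863, 12.427, 92.441, -0, 75.132, -6.429], TCP at [0.137, 0.61, 0.25] pointing down, gripper open.
Joint ranges: [-157.48, 157.48], [-44.54, 120.13], [17.64, 146.25], [-64.5, 244.5], [7.68, 150.69], [-147.95, 147.95]. Speed limits (degrees/s): [159.86, 159.86, 180, 180, 180, 180].

## Interface

Orientations are given as [roll, pitch, yaw] about the fixed x, y, z axes, in that order (R = Rz(yaw) Ry(pitch) Rx(roll)).
In Python, from cell import ctrl gives the robot as it stands.
- The arm moves only by the tool play_rows, never from a script. Its argument "steps" is one flat list of numbers, 7 for each row, row after row: the closure, from -1 (fully open) to 1 (shut), so that 0 is half open, then the shift along the tool's x, y, z scaled (see below), then the turn, a rotation vector about the tool's x, y, z scaled (see below). A call has 1 to 5 rows; each row shifts and turns the commanded pose from where the row before left it, along the tool's axes as they then stand; what a row does not reach is not made up. The controller multiplies each number of a shift by 0.1 m and each number of a turn by 90 degrees. A row lasts 1/10 s, in which the tool goes at most 50 mm and 8.59 degrees, less where a joint would pass 70% of its speed; a pose out of reach is approached as far as the arm can. A call with a number of a shift or a turn outside -1 to 1 is refused whole. A call with a gripper value outside its range is refused whole. The fingers move at their own pace and stop on an object; "newtons" is the grip in N (left out, the last holds). Time passes only in rows, so rows that do not move let the fingers close. It gives the time, the measured TCP pose, the force and the opening at its end, in the units of the state.
- ctrl.sense(): the state, without advancing time (a new reading comes with each control period).
- ctrl.read_camera(name): name is "scene" or "side" or "wrist"; returns the picture (400x640x3 uint8, red, green, blue); there is no depth.
- ctrl.get_calibration(name): a dict with "camera_matrix" (3x3 intrinsics, pixels), "k1" (the pictures are not rectified: a ray, as slopes to the right and down, at radius r is drawn at 1 + k1 r^2 times it, then the intrinsics apply), "rvec" (rotation vector, rad) and "tvec" (3), from world to camera coordinates, as OpenCV has them. Camera axes: x right, y down, z forward; pixel columns grow to the right and rows downward; lengths in m; the calibration is good to about 2 mm. A picture is of the moment at which its call begins: read the wrist's pose just before it. get_calibration takes no time and is no camera call; for the wrist camera it gives the pose at the moment of the call.
- ctrl.sign_off(): hands the job in, once; it reports no verdict.
Trained networks look in the newest picture that a camera, given by its name, has taken for a name from the list of things; names that differ only in an ending like _2 or _b are one class to them, and where a whole thing is asked for, a point or a joint stands for the part that bears it (a point fixed in the world has none). Each returns a list of dicts, best first, with "p" (0 to 1); they miss things now and then, are a little off and sometimes report something else, mostly with a low value. They report only what shows in the picture. A call takes as long as a camera call. They do not tell look-alikes from the thing itself.
- ctrl.boxes_of(camera, label): "centre" ([column, row] in pixels, amid what is visible of it).
- ctrl.pinpoint(camera, label): "centre" ([column, row] in pixels: a listed point, or the origin of a listed thing).
The state is a dict: "time": time; "joints": joint angles; "qd": joint speeds; "joint_efforts": joint torques, N m; "ee_pos": TCP position; "tool_rot": TCP orientation; "force": force on the tool from outside, world axes, zero at the start; "moment": the same for the moment, N m; "width": finger opening in m.
Only numpy, scipy, OpenCV 4.12 (cv2) and the standard library are available. Lean on these libraries where they do the work, as an engineer would, in place of code of your own. Each camera call takes 0.05 s, during which the arm holds its last target.

## Working session

There is one attempt and no reset: what is moved stays moved. The work goes in short steps, Python scripts to look and compute and a tool call to move; the robot and the scene stay as the last step left them, time stands still between calls to the robot, and variables do not carry over. Pictures are saved under pics/ and viewed, and the job is handed in when it is done.

Besides the shell and the picture viewer there is one more tool, called after "Emit:" by a JSON object that holds its "op" and its "data". play_rows: Moves the arm, as the interface text tells. Shifts and turns lie within -1 to 1; 1 stands for 0.1 m of shift or 90 degrees of turn. Its arguments: {"type":"object","properties":{"steps":{"type":"array"},"newtons":{"type":"number"}},"required":["steps"]}

```bash
mkdir -p pics; ls; python3 - <<'E'
from cell import ctrl
import cv2
print(ctrl.sense())
for n in ["scene","side","wrist"]:
    im=ctrl.read_camera(n); cv2.imwrite(f"pics/{n}0.png",im[:,:,::-1]); c=ctrl.get_calibration(n); print(n,c)
E
```

```text
pics
{'time': 0.0, 'joints': array([ 7.08627904e+01,  1.24766164e+01,  9.25301257e+01,  1.21672975e-04,
        7.51332421e+01, -6.42752976e+00]), 'qd': array([-0.0975676 , -0.06523122,  0.09041169, -0.03311752, -0.01617578,
       -0.04356057]), 'joint_efforts': array([ 2.99215417e-04, -3.96849418e+01, -3.03856802e+01,  1.09114441e-05,
        9.74339491e-03, -3.84181092e-06]), 'ee_pos': array([0.13721345, 0.60894422, 0.24895475]), 'tool_rot': array([-1.79860909e+02, -1.57874968e-02,  1.67290270e+02]), 'force': array([-0.38884907,  0.2635845 ,  0.42953988]), 'moment': array([-0.02072949, -0.01339212, -0.04212105]), 'width': 0.08569025249648833}
scene {'camera_matrix': array([[450.975242  ,   0.        , 322.55874425],
       [  0.        , 450.975242  , 200.51563733],
       [  0.        ,   0.        ,   1.        ]]), 'k1': 0.004457431326134511, 'rvec': array([ 1.30510375,  2.47066932, -0.68858781]), 'tvec': array([ 0.27202771, -0.30279527,  1.69912287])}
side {'camera_matrix': array([[408.66785536,   0.        , 327.18753276],
       [  0.        , 408.66785536, 196.11230465],
       [  0.        ,   0.        ,   1.        ]]), 'k1': -0.03982652028068833, 'rvec': array([ 2.37849572, -0.63211105,  0.23880477]), 'tvec': array([-0.44738877,  0.35870927,  1.03591253])}
wrist {'camera_matrix': array([[300.81157883,   0.        , 319.84002314],
       [  0.        , 300.81157883, 196.36837007],
       [  0.        ,   0.        ,   1.        ]]), 'k1': -0.0016934131477678908, 'rvec': array([-2.23953395, -1.79004286, -0.29740679]), 'tvec': array([-0.62494896, -0.0408304 ,  0.38070588])}
```

View pics/scene0.png

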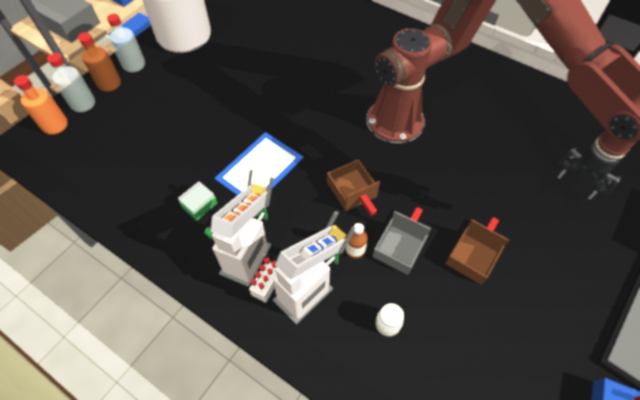

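View pics/side0.png

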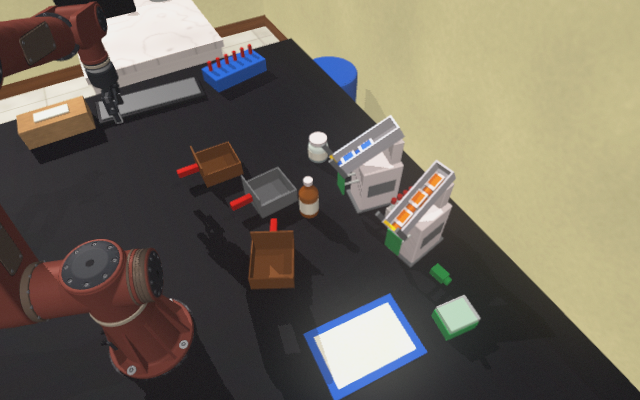

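View pics/wrist0.png

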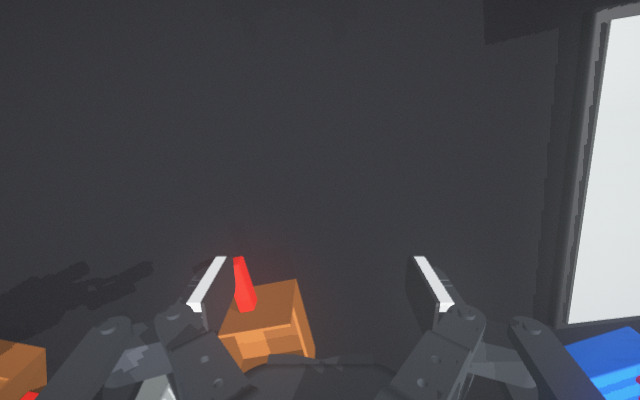

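```bash
cat > h.py <<'E'
import numpy as np, cv2
from cell import ctrl
from scipy.spatial.transform import Rotation as R
def ray(c,px):
    K=c["camera_matrix"]; k=c["k1"]
    d=np.array([(px[0]-K[0,2])/K[0,0],(px[1]-K[1,2])/K[1,1]]); u=d.copy()
    for _ in range(20): u=d/(1+k*(u@u))
    Rm=cv2.Rodrigues(np.array(c["rvec"]))[0]
    return -Rm.T@c["tvec"], Rm.T@np.array([u[0],u[1],1.])
def onz(c,px,z):
    o,d=ray(c,px); return o+d*(z-o[2])/d[2]
def proj(c,P):
    K=c["camera_matrix"];Rm=cv2.Rodrigues(np.array(c["rvec"]))[0]
    p=Rm@np.array(P,float)+c["tvec"]; u=p[:2]/p[2]; u=u*(1+c["k1"]*(u@u))
    return K[:2,:2]@u+K[:2,2]
def tri(obs):
    A=np.zeros((3,3));b=np.zeros(3);L=[]
    for c,px in obs:
        o,d=ray(c,px); d=d/np.linalg.norm(d); M=np.eye(3)-np.outer(d,d); A+=M;b+=M@o; L.append((o,M))
    X=np.linalg.solve(A,b); return X,[round(float(np.linalg.norm(M@(X-o)))*1000,1) for o,M in L]
E
python3 - <<'E'
from h import *
for n in ["scene","side"]:
    print(n)
    for l in ["pan","pan_handle","orange_lip","orange_paddle_face","mat","orange_chute","blue_chute"]:
        print(l,[(np.round(x["centre"],1).tolist(),round(x["p"],2)) for x in ctrl.pinpoint(n,l)][:4])
E
```

```text
scene
pan [([475.7, 247.0], 0.91), ([404.6, 240.3], 0.56)]
pan_handle [([367.7, 200.9], 0.77), ([490.1, 225.3], 0.76), ([414.0, 216.9], 0.72)]
orange_lip [([254.0, 202.0], 0.62), ([197.8, 204.8], 0.34), ([258.9, 211.8], 0.28)]
orange_paddle_face [([263.0, 210.5], 0.62)]
mat [([256.9, 168.9], 0.93)]
orange_chute [([262.8, 224.8], 0.94)]
blue_chute [([325.9, 269.8], 0.98)]
side
pan [([275.4, 257.8], 0.92), ([263.9, 203.4], 0.85), ([211.0, 171.3], 0.83)]
pan_handle [([275.5, 230.7], 0.76), ([186.9, 168.1], 0.75), ([244.4, 204.4], 0.74), ([392.8, 231.6], 0.21)]
orange_lip [([389.1, 234.1], 0.85), ([399.1, 215.9], 0.72)]
orange_paddle_face [([390.9, 243.6], 0.81), ([308.2, 210.2], 0.69)]
mat [([366.1, 340.6], 0.79)]
orange_chute [([383.6, 267.5], 0.64)]
blue_chute [([338.2, 204.3], 0.81)]
```

Scene: the grey bin with red handle is at (404,242), handle (414,216). The brown look-alikes are at (353,185) and (478,250). In the side view grey is at (268,190), with brown at (272,258) and (215,162). I'll take the grey one, check it in a crop and triangulate.

```bash
python3 - <<'E'
from h import *
C={n:ctrl.get_calibration(n) for n in ["scene","side"]}
s,d=C["scene"],C["side"]
P=dict(pan=((404.6,240.3),(263.9,203.4)),handle=((414,216.9),(244.4,204.4)),olip=((254,202),(389.1,234.1)),olip2=((258.9,211.8),(389.1,234.1)),opad=((263,210.5),(390.9,243.6)),mat=((256.9,168.9),(366.1,340.6)),och=((262.8,224.8),(383.6,267.5)),bch=((325.9,269.8),(338.2,204.3)))
for k,(a,b) in P.items():
    X,r=tri([(s,a),(d,b)]); print(k,X.round(3),r)
for k,z in dict(pan=0,mat=.003,och=0,bch=0).items():
    print(k,onz(s,P[k][0],z).round(3),onz(d,P[k][1],z).round(3))
print('handle z45',onz(s,P['handle'][0],.045),onz(d,P['handle'][1],.045))
for n in C:
    for l in ["orange_1","blue_1","reagent_bottle","tube_rack","jar","tip_box"]:
        z={"orange_1":.2,"blue_1":.2}.get(l,0)
        print(n,l,[(np.round(x["centre"],1).tolist(),round(x["p"],2),onz(C[n],x["centre"],z)[:2].round(3).tolist()) for x in ctrl.pinpoint(n,l)][:5])
for n,(x,y,w,h) in dict(scene=(170,130,220,200),side=(160,100,320,220)).items():
    im=ctrl.read_camera(n)[y:y+h,x:x+w,::-1]
    cv2.imwrite(f"pics/{n}1.png",cv2.resize(im,None,fx=780/w if n=='side' else 2.9,fy=780/w if n=='side' else 2.9,interpolation=cv2.INTER_CUBIC))
E
```

```text
pan [ 0.426  0.269 -0.006] [7.0, 7.0]
handle [0.361 0.259 0.04 ] [6.9, 6.9]
olip [ 0.639 -0.127  0.158] [11.2, 11.2]
olip2 [ 0.649 -0.11   0.131] [6.6, 6.6]
opad [ 0.638 -0.12   0.11 ] [4.3, 4.3]
mat [ 0.471 -0.283  0.004] [2.9, 2.9]
och [ 0.632 -0.13   0.001] [3.4, 3.4]
bch [0.641 0.129 0.002] [9.0, 9.0]
pan [0.423 0.274 0.   ] [0.429 0.258 0.   ]
mat [ 0.472 -0.285  0.003] [ 0.469 -0.28   0.003]
och [ 0.634 -0.133  0.   ] [ 0.63  -0.127  0.   ]
bch [0.648 0.123 0.   ] [0.636 0.137 0.   ]
handle z45 [0.35721776 0.26310007 0.045     ] [0.36466205 0.24881152 0.045     ]
scene orange_1 [([240.2, 209.9], 0.63, [0.706, -0.13]), ([229.6, 219.1], 0.59, [0.745, -0.135]), ([248.2, 199.3], 0.47, [0.666, -0.134]), ([216.8, 232.5], 0.46, [0.796, -0.137])]
scene blue_1 [([313.2, 250.0], 0.76, [0.692, 0.108]), ([328.5, 243.2], 0.51, [0.652, 0.13])]
scene reagent_bottle [([358.5, 248.6], 0.65, [0.531, 0.168])]
scene tube_rack [([263.0, 283.6], 0.73, [0.792, -0.008])]
scene jar [([387.9, 321.1], 0.83, [0.678, 0.359])]
scene tip_box [([198.4, 203.7], 0.93, [0.692, -0.358])]
side orange_1 [([432.9, 184.8], 0.8, [0.807, -0.067]), ([441.5, 277.8], 0.69, [0.643, -0.298]), ([416.7, 202.9], 0.54, [0.73, -0.095]), ([399.8, 219.6], 0.52, [0.659, -0.117])]
side blue_1 [([349.5, 161.4], 0.44, [0.657, 0.12]), ([364.6, 145.9], 0.42, [0.73, 0.153])]
side reagent_bottle [([306.8, 212.5], 0.89, [0.532, 0.157]), ([261.1, 202.8], 0.36, [0.422, 0.265])]
side tube_rack [([399.1, 214.1], 0.53, [0.783, 0.007]), ([392.9, 240.1], 0.46, [0.708, -0.063]), ([433.2, 183.9], 0.22, [0.961, 0.054])]
side jar [([315.4, 153.4], 0.82, [0.685, 0.378]), ([366.2, 148.5], 0.5, [0.858, 0.31])]
side tip_box [([452.3, 319.8], 0.68, [0.697, -0.347])]
```

View pics/scene1.png

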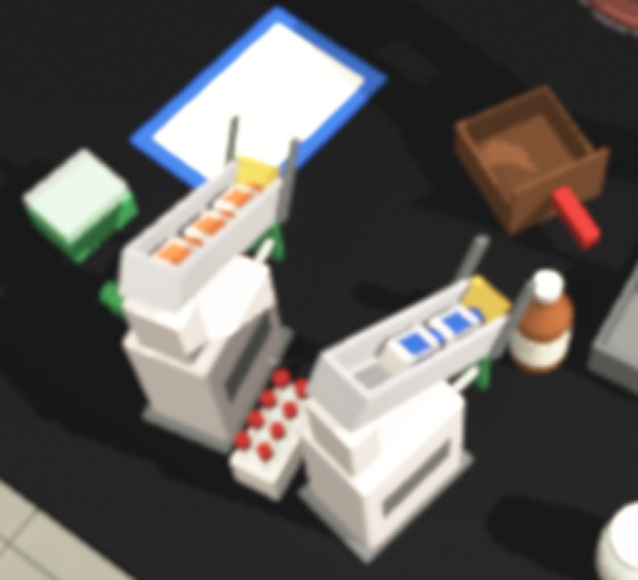

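View pics/side1.png

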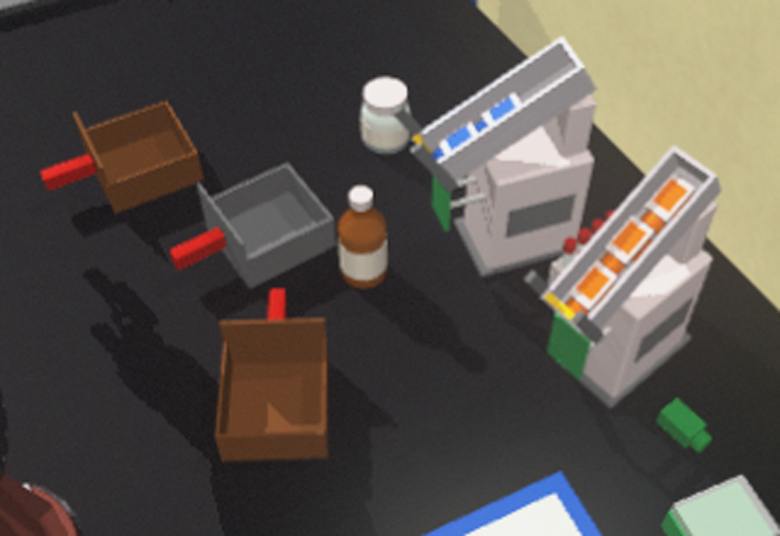

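```bash
python3 - <<'E'
from h import *
C={n:ctrl.get_calibration(n) for n in ["scene","side"]}
s,d=C["scene"],C["side"]
for k,a,b in [("o1",(248.2,199.3),(399.8,219.6)),("o2",(240.2,209.9),(416.7,202.9)),("o3",(229.6,219.1),(432.9,184.8))]:
    X,r=tri([(s,a),(d,b)]); print(k,X.round(3),r)
for n,(x,y,w,h) in dict(scene=(360,195,90,90),side=(220,150,100,80)).items():
    im=ctrl.read_camera(n)[y:y+h,x:x+w,::-1]
    cv2.imwrite(f"pics/{n}2.png",cv2.resize(im,None,fx=6,fy=6,interpolation=cv2.INTER_CUBIC))
im=ctrl.read_camera("side")[140:280,360:480,::-1]
cv2.imwrite("pics/side3.png",cv2.resize(im,None,fx=4,fy=4,interpolation=cv2.INTER_CUBIC))
im=ctrl.read_camera("scene")[125:290,180:310,::-1]
cv2.imwrite("pics/scene3.png",cv2.resize(im,None,fx=3.5,fy=3.5,interpolation=cv2.INTER_CUBIC))
E
```

```text
o1 [ 0.662 -0.125  0.205] [8.3, 8.3]
o2 [ 0.714 -0.113  0.228] [3.6, 3.6]
o3 [ 0.764 -0.104  0.26 ] [2.0, 2.0]
```

View pics/scene2.png

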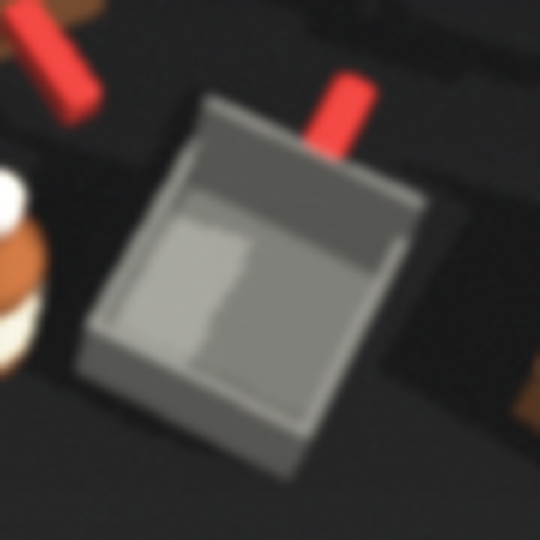

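View pics/side2.png

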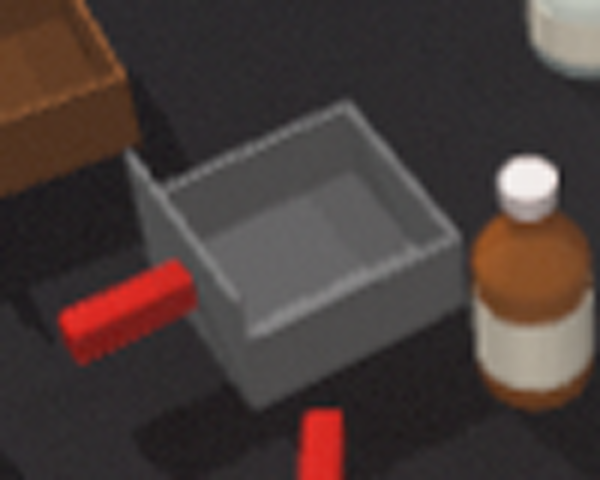

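View pics/side3.png

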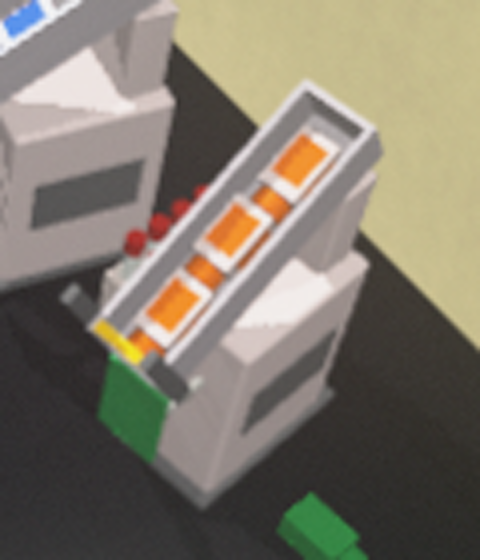

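View pics/scene3.png

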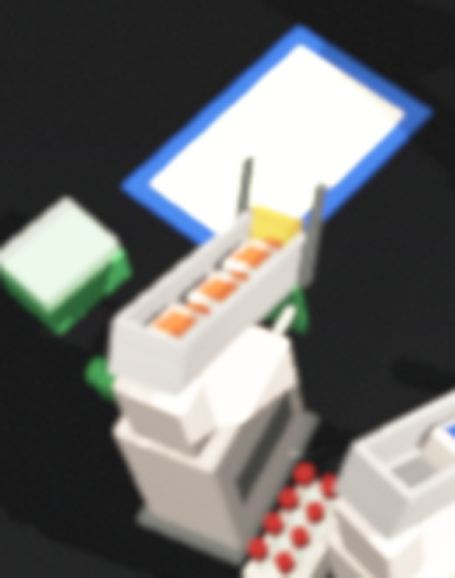

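```bash
cat > fit.py <<'E'
from h import *
from scipy.optimize import least_squares
C={n:ctrl.get_calibration(n) for n in ["scene","side"]}
def fit(obs,x0,f=None):
    def T(p,q):
        c,s_=np.cos(p[2]),np.sin(p[2]); q=f(p,q) if f else q
        return np.array([p[0]+c*q[0]-s_*q[1],p[1]+s_*q[0]+c*q[1],q[2]])
    r=lambda p:np.concatenate([proj(C[n],T(p,q))-px for n,px,q in obs])
    o=least_squares(r,x0,loss='soft_l1',f_scale=1.)
    print(o.x.round(4),'yaw',np.degrees(o.x[2]).round(2)); print(r(o.x).reshape(-1,2).round(1).tolist())
    return o.x
A=lambda x,y:(360+x/6,195+y/6); B=lambda x,y:(220+x/6,150+y/6)
D=lambda x,y:(360+x/4,140+y/4); E=lambda x,y:(180+x/3.5,125+y/3.5)
print("pan");fit([("scene",A(427,200),(-.03,.06,.09)),("scene",A(207,97),(-.03,-.06,.09)),("scene",A(88,322),(.1,-.06,.055)),("scene",A(312,432),(.1,.06,.055)),("scene",A(78,370),(.1,-.06,0)),("scene",A(292,478),(.1,.06,0)),
("side",B(130,150),(-.03,.06,.09)),("side",B(240,297),(-.03,-.06,.09)),("side",B(348,102),(.1,.06,.055)),("side",B(460,235),(.1,-.06,.055)),("side",B(260,408),(-.03,-.06,0)),("side",B(465,300),(.1,-.06,0))],[.426,.266,.15])
print("mat");fit([("scene",E(300,25),(-.13,-.09,.003)),("scene",E(433,110),(-.13,.09,.003)),("scene",E(122,185),(.13,-.09,.003)),("side",(392,294),(.13,.09,.003)),("side",(427,352),(.13,-.09,.003)),("side",(331,398),(-.13,-.09,.003)),("side",(304,338),(-.13,.09,.003))],[.47,-.28,0])
c,s_=np.cos(np.pi/6),np.sin(np.pi/6)
def f(p,q):
    if q[2]<0: # rim: q=(flag,y,-h)
        t=p[3] if q[0] else 0; return (t*c+q[2]*s_,q[1],.17+t*s_-q[2]*c)
    return q
print("chute");fit([("side",D(112,352),(.006,.025,.155)),("side",D(168,400),(.006,-.025,.155)),("side",D(152,460),(.006,-.025,.08)),("side",D(100,412),(.006,.025,.08)),
("side",D(307,82),(1,.028,-.04)),("side",D(382,128),(1,-.028,-.04)),("scene",E(113,325),(1,-.028,-.04)),("scene",E(187,360),(1,.028,-.04))],[.632,-.13,.2,.24],f)
E
python3 fit.py
```

```text
pan
[0.4256 0.2701 0.0853] yaw 4.89
[[-0.8, -0.3], [-0.5, -0.1], [-0.3, 0.7], [-0.9, 0.6], [-0.5, 0.3], [-0.8, 0.1], [-1.4, 0.1], [-1.2, 0.1], [-0.7, -1.0], [-0.1, -0.6], [-1.0, -0.2], [-0.1, -0.3]]
mat
[ 0.4619 -0.2815 -0.0893] yaw -5.12
[[0.4, 0.3], [-0.4, 1.2], [-0.5, -0.4], [-1.4, -0.9], [0.0, 0.9], [1.8, 2.1], [-1.1, -6.3]]
chute
[ 0.6415 -0.1248  0.194   0.2044] yaw 11.12
[[0.2, -0.6], [0.4, -0.5], [0.2, -0.1], [-0.1, 0.2], [-0.4, -1.3], [-1.3, -0.4], [-0.3, -0.9], [-1.6, -3.0]]
```

```bash
python3 - <<'E'
from h import *
C=ctrl.get_calibration("side")
for n in ["side","scene"]:
    im=cv2.imread(f"pics/{n}0.png"); hsv=cv2.cvtColor(im,cv2.COLOR_BGR2HSV)
    m=cv2.inRange(hsv,(100,120,60),(130,255,255))
    if n=="side": m[:280]=0
    else: m[:, :200]=0; m[:120]=0; m[230:]=0; m[:,310:]=0
    cs,_=cv2.findContours(m,cv2.RETR_EXTERNAL,cv2.CHAIN_APPROX_NONE); k=max(cs,key=cv2.contourArea)
    C=ctrl.get_calibration(n)
    w=np.array([onz(C,p[0]+0.0,.003)[:2] for p in k],np.float32)
    print(n,cv2.contourArea(k),cv2.minAreaRect(w))
    print(cv2.approxPolyDP(cv2.convexHull(k),3,True)[:,0].tolist())
E
```

```text
side 7189.0 ((0.461663156747818, -0.28260791301727295), (0.18168391287326813, 0.2618350684642792), 86.09150695800781)
[[390, 293], [426, 352], [333, 399], [303, 334]]
scene 804.0 ((0.4608903229236603, -0.28409281373023987), (0.1923397034406662, 0.2719385027885437), 86.24568939208984)
[[303, 156], [274, 187], [235, 194], [214, 179], [265, 131]]
```

```bash
python3 - <<'E'
from h import *
C={n:ctrl.get_calibration(n) for n in ["scene","side"]}
# brown pan: side corners of rim/base
K=lambda x,y:(160+x/2.4375,100+y/2.4375)
for px,z in [(K(217,458),0),(K(327,459),0),(K(327,320),.09),(K(220,320),.09),(K(277,292),.05)]:
    print(px,onz(C["side"],px,z).round(3))
L=np.array([.6415,-.1248]);u=np.array([np.cos(.194),np.sin(.194)])
for t in (-.072,-.132,-.16): 
    print(t,'pan',(L+t*u).round(3),'handle',(L+(t-.065)*u).round(3))
E
```

```text
(249.02564102564102, 287.8974358974359) [0.269 0.004 0.   ]
(294.1538461538462, 288.3076923076923) [ 0.377 -0.058  0.   ]
(294.1538461538462, 231.28205128205127) [0.44  0.054 0.09 ]
(250.25641025641028, 231.28205128205127) [0.334 0.115 0.09 ]
(273.64102564102564, 219.7948717948718) [0.417 0.147 0.05 ]
-0.072 pan [ 0.571 -0.139] handle [ 0.507 -0.151]
-0.132 pan [ 0.512 -0.15 ] handle [ 0.448 -0.163]
-0.16 pan [ 0.485 -0.156] handle [ 0.421 -0.168]
```

Emit:
{"op": "play_rows", "data": {"steps": [-1,0,0,0,0,0,-0.09,-1,0,0,0,0,0,-0.09,-1,0,0,0,0,0,-0.01]}}

```text
time: 2.05
ee_pos: [0.1375, 0.6097, 0.2503]
tool_rot: [-180.0, 0.0, -175.6]
force: [0.4, -0.6, 0.4]
width: 0.0859
```

Emit:
{"op": "play_rows", "data": {"steps": [-1,-0.218,-0.401,0.08,0,0,0,-1,-0.218,-0.401,0.08,0,0,0,-1,-0.218,-0.401,0.08,0,0,0,-1,-0.218,-0.401,0.08,0,0,0,-1,-0.218,-0.401,0.08,0,0,0], "newtons": 45}}

```text
time: 2.55
ee_pos: [0.2622, 0.4167, 0.2102]
tool_rot: [180.0, 0.0, -175.7]
force: [0.1, -0.2, -0.2]
width: 0.0853
```

Emit:
{"op": "play_rows", "data": {"steps": [-1,-0.218,-0.401,0.11,0,0,0,-1,-0.218,-0.401,0.11,0,0,0,-1,-0.218,-0.401,0.11,0,0,0,-1,-0.218,-0.401,0.11,0,0,0,-1,0,0,0,0,0,0]}}

```text
time: 3.05
ee_pos: [0.3623, 0.2606, 0.1651]
tool_rot: [-179.8, -0.1, -176.1]
force: [0.8, 0.8, -0.1]
width: 0.0853
```

```bash
python3 - <<'E'
from h import *
c=ctrl.get_calibration("wrist"); im=ctrl.read_camera("wrist"); cv2.imwrite("pics/w1.png",im[:,:,::-1])
s=ctrl.sense(); print(s["ee_pos"],s["tool_rot"])
for l in ["pan","pan_handle"]:
    for n in ["wrist"]:
        print(l,[(np.round(x["centre"],1).tolist(),round(x["p"],2),onz(c,x["centre"],0 if l=="pan" else .045).round(4)) for x in ctrl.pinpoint(n,l)][:4])
print(proj(c,(.3608,.2646,.045)),proj(c,(.4256,.2701,0)))
E
```

```text
[0.3614714  0.26277871 0.16574838] [-1.79973630e+02 -7.04144236e-02 -1.76055800e+02]
pan [([120.7, 179.9], 0.93, array([0.3728, 0.0631, 0.    ])), ([325.8, 241.5], 0.67, array([0.4271, 0.272 , 0.    ])), ([546.1, 156.4], 0.64, array([0.3212, 0.4781, 0.    ]))]
pan_handle [([613.7, 86.8], 0.92, array([0.2585, 0.4783, 0.045 ])), ([159.5, 227.3], 0.64, array([0.3999, 0.1213, 0.045 ])), ([323.3, 196.9], 0.55, array([0.3616, 0.2643, 0.045 ]))]
[323.66376687 196.02415357] [324.10082072 240.09582229]
```

View pics/w1.png

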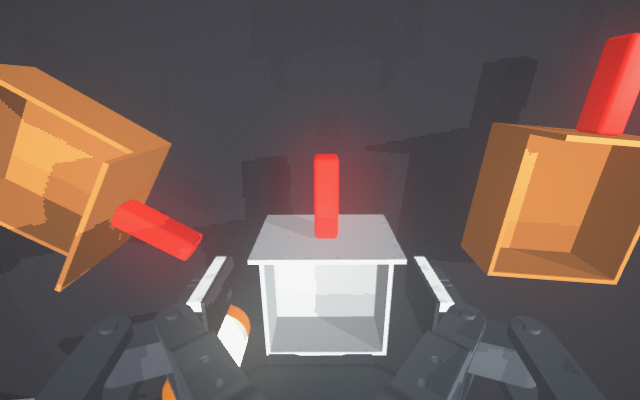

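Wrist view: the grey pan's bin is at (325,285) and its handle at (326,195), centred between the jaws, and it agrees with the fit to 2 mm. Brown bins stay clear at the left and right.

Emit:
{"op": "play_rows", "data": {"steps": [-1,0,0.017,0.4,0,0,0,-1,0,0,0.35,0,0,0,-1,0,0,0.25,0,0,0,-1,0,0,0.2,0,0,0,-1,0,0,0,0,0,0]}}

```text
time: 3.7
ee_pos: [0.3575, 0.267, 0.044]
tool_rot: [-179.9, -0.3, -175.5]
force: [0.7, -0.1, -0.4]
width: 0.0853
```

Emit:
{"op": "play_rows", "data": {"steps": [1,0,0,0,0,0,0,1,0,0,0,0,0,0,1,0,0,0,0,0,0,1,0,0,0,0,0,0,1,0,0,0,0,0,0], "newtons": 45}}

```text
time: 4.2
ee_pos: [0.3614, 0.2669, 0.0474]
tool_rot: [180.0, 0.1, -175.6]
force: [-0.4, -1.0, 4.7]
width: 0.0191
```

Emit:
{"op": "play_rows", "data": {"steps": [1,0,0,0,0,0,0,1,0,0,0,0,0,0,1,0,0,0,0,0,0,1,0,0,0,0,0,0,1,0,0,0,0,0,0], "newtons": 45}}

```text
time: 4.7
ee_pos: [0.3614, 0.2669, 0.0474]
tool_rot: [180.0, 0.1, -175.6]
force: [-1.8, -0.9, 6.3]
width: 0.0194
```

Emit:
{"op": "play_rows", "data": {"steps": [1,0,0,-0.1,0,0,0,1,0,0,-0.2,0,0,0,1,0,0,-0.3,0,0,0,1,0,0,-0.35,0,0,0,1,0,0,-0.25,0,0,0]}}

```text
time: 5.2
ee_pos: [0.3607, 0.2666, 0.1683]
tool_rot: [180.0, 0.1, -175.6]
force: [0.5, -1.5, -1.3]
width: 0.0192
```

Emit:
{"op": "play_rows", "data": {"steps": [1,0,0,-0.1,0,0,0,1,0,0,0,0,0,0,1,0,0,0,0,0,0]}}

```text
time: 5.5
ee_pos: [0.3596, 0.266, 0.175]
tool_rot: [-179.9, -0.1, -175.6]
force: [-0.1, 0.2, -1.6]
width: 0.0193
```

```bash
python3 - <<'E'
from h import *
for n in ["wrist","side"]:
    im=ctrl.read_camera(n); cv2.imwrite(f"pics/{n}_l.png",im[:,:,::-1])
s=ctrl.sense(); print(s["ee_pos"],s["tool_rot"],s["joints"])
E
```

```text
[0.35911005 0.26581212 0.17418504] [-179.90520137   -0.23057414 -175.61271968] [ 2.74926345e+01 -4.96008438e+00  1.19504027e+02  3.60741159e-03
  6.57053371e+01 -6.68963279e+01]
```

View pics/wrist_l.png

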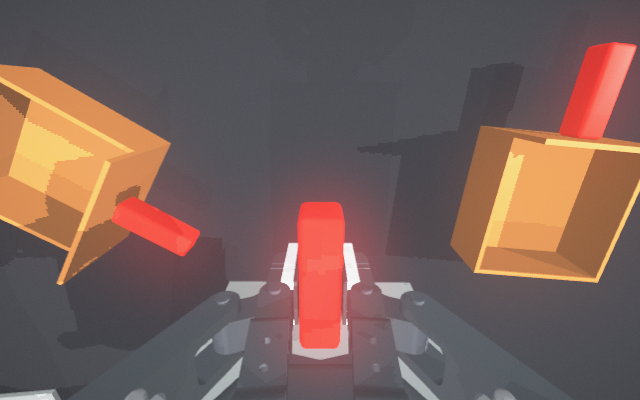

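View pics/side_l.png

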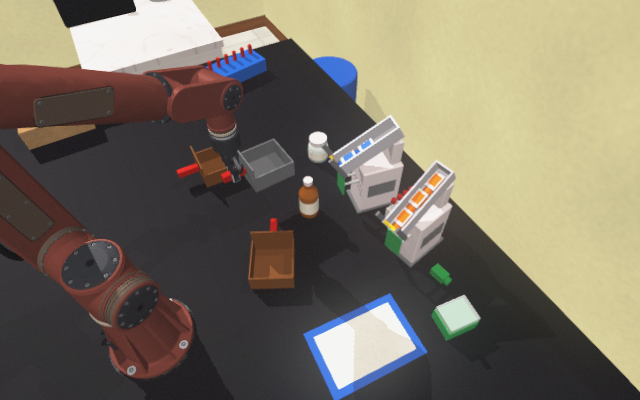

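Emit:
{"op": "play_rows", "data": {"steps": [1,0,0,-0.3,0,0,0,1,0,0,-0.4,0,0,0,1,0,-0.2,0,0,0,0,1,0,-0.4,0,0,0,0,1,0,-0.45,0,0,0,0]}}

```text
time: 6.1
ee_pos: [0.3679, 0.1613, 0.245]
tool_rot: [-180.0, -0.1, -175.4]
force: [1.5, -0.5, -1.9]
width: 0.0194
```

Emit:
{"op": "play_rows", "data": {"steps": [1,0,-0.45,0,0,0,0,1,0,-0.45,0,0,0,0,1,0,-0.45,0,0,0,0,1,0,-0.45,0,0,0,0,1,0,-0.45,0,0,0,0]}}

```text
time: 6.6
ee_pos: [0.3847, -0.064, 0.2447]
tool_rot: [179.9, -0.1, -175.6]
force: [1.0, -0.1, -1.8]
width: 0.0193
```

Emit:
{"op": "play_rows", "data": {"steps": [1,0,-0.45,0,0,0,0,1,0,-0.4,0,0,0,0,1,0,-0.25,0,0,0,0,1,0,0,0,0,0,-0.0745,1,0,0,0,0,0,0]}}

```text
time: 7.1
ee_pos: [0.3933, -0.1725, 0.2444]
tool_rot: [179.8, -0.2, -169.0]
force: [-0.5, 1.0, -1.6]
width: 0.0192
```

Emit:
{"op": "play_rows", "data": {"steps": [1,0,0,0.25,0,0,0,1,0,0,0.4,0,0,0,1,0,0,0.4,0,0,0,1,0,0,0.3,0,0,0,1,0,0,0,0,0,0]}}

```text
time: 7.6
ee_pos: [0.3895, -0.1685, 0.1058]
tool_rot: [179.5, -0.6, -168.9]
force: [-0.6, -0.4, -2.2]
width: 0.0196
```

```bash
python3 - <<'E'
from h import *
for n in ["side","scene"]:
    im=ctrl.read_camera(n)
    c=im[130:300,300:480,::-1] if n=="side" else im[125:285,180:340,::-1]
    cv2.imwrite(f"pics/{n}_m.png",cv2.resize(c,None,fx=3.5,fy=3.5,interpolation=cv2.INTER_CUBIC))
    for l in ["orange_lip","orange_paddle_face","orange_chute"]:
        print(n,l,[(np.round(x["centre"],1).tolist(),round(x["p"],2)) for x in ctrl.pinpoint(n,l)][:4])
s=ctrl.sense(); print(s["ee_pos"],s["tool_rot"],s["joints"])
E
```

```text
side orange_lip [([388.0, 232.5], 0.92), ([347.0, 159.9], 0.51), ([432.9, 185.2], 0.47)]
side orange_paddle_face [([389.2, 241.9], 0.76)]
side orange_chute [([383.3, 263.4], 0.89), ([334.5, 293.8], 0.45), ([433.1, 182.3], 0.35)]
scene orange_lip [([257.4, 199.9], 0.84)]
scene orange_paddle_face [([259.7, 209.8], 0.62), ([353.1, 250.4], 0.36), ([257.8, 167.4], 0.24)]
scene orange_chute [([262.1, 225.4], 0.62), ([294.9, 145.9], 0.52)]
[ 0.39554391 -0.17286094  0.11303811] [-1.79856033e+02  1.45946470e-01 -1.68909294e+02] [-3.29373625e+01 -1.69641311e+00  1.24030012e+02 -2.46479058e-03
  5.74614076e+01 -1.34026563e+02]
```

View pics/side_m.png

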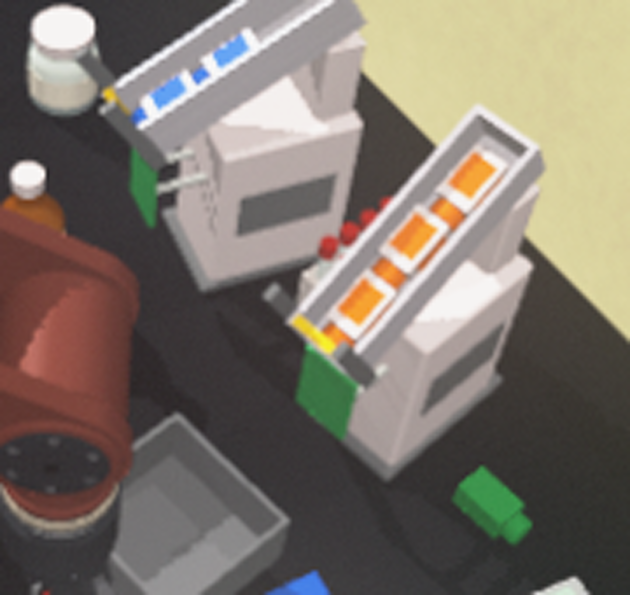

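View pics/scene_m.png

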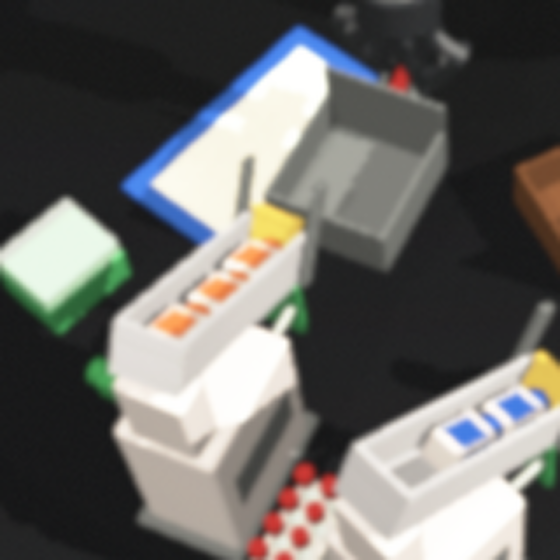

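```bash
python3 - <<'E'
from h import *
s,d=[ctrl.get_calibration(n) for n in ["scene","side"]]
for a,b in [((257.4,199.9),(388,232.5)),((259.7,209.8),(389.2,241.9))]: print(tri([(s,a),(d,b)]))
p=ctrl.sense()["ee_pos"];L=np.array([.6415,-.1248]);u=np.array([np.cos(.194),np.sin(.194)]);v=np.array([-u[1],u[0]])
print("tcp",p,"chute xy",(p[:2]-L)@u,(p[:2]-L)@v)
# paddle corner reprojections vs side3 picks
E
```

```text
(array([ 0.63309804, -0.12224856,  0.16505818]), [7.5, 7.5])
(array([ 0.6395735 , -0.12103659,  0.11654029]), [3.0, 3.0])
tcp [ 0.39554391 -0.17286094  0.11303811] chute xy -0.25060763199243075 0.0002573770693194334
```

Emit:
{"op": "play_rows", "data": {"steps": [1,-0.2,0,0.01,0,0,0,1,-0.3,0,0.01,0,0,0,1,-0.2,0,0,0,0,0,1,-0.1,0,0,0,0,0,1,0,0,0,0,0,0]}}

```text
time: 8.5
ee_pos: [0.4741, -0.1569, 0.1101]
tool_rot: [-179.9, 0.1, -168.8]
force: [0.3, 0.1, -1.8]
width: 0.0196
```

Emit:
{"op": "play_rows", "data": {"steps": [1,0,0,0,0,0,0,1,0,0,0,0,0,0]}}

```text
time: 8.7
ee_pos: [0.4716, -0.1567, 0.109]
tool_rot: [180.0, -0.1, -168.9]
force: [0.1, -0.6, -1.7]
width: 0.0191
```

```bash
cat > look.py <<'E'
from h import *
import sys
t=sys.argv[1]
for n in ["side","scene"]:
    im=ctrl.read_camera(n)
    c=im[160:290,330:480,::-1] if n=="side" else im[125:265,190:320,::-1]
    cv2.imwrite(f"pics/{n}_{t}.png",cv2.resize(c,None,fx=4,fy=4,interpolation=cv2.INTER_CUBIC))
s=ctrl.sense(); p=s["ee_pos"];L=np.array([.6415,-.1248]);u=np.array([np.cos(.194),np.sin(.194)]);v=np.array([-u[1],u[0]])
print(s["time"],p,s["tool_rot"],s["force"],s["width"],"chute xy",(p[:2]-L)@u,(p[:2]-L)@v,"F along",s["force"][:2]@u)
E
python3 look.py n
```

```text
8.8 [ 0.47181495 -0.15674752  0.10911003] [ 1.79977228e+02 -4.58602556e-02 -1.68938385e+02] [ 0.14480351  0.09544196 -1.12068482] 0.019444729696552192 chute xy -0.17266093959106224 0.0013645807880608225 F along 0.1604869469995738
```

View pics/side_n.png

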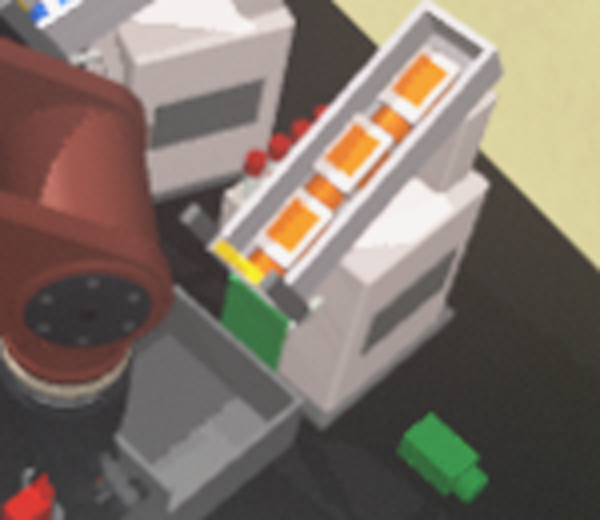

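View pics/scene_n.png

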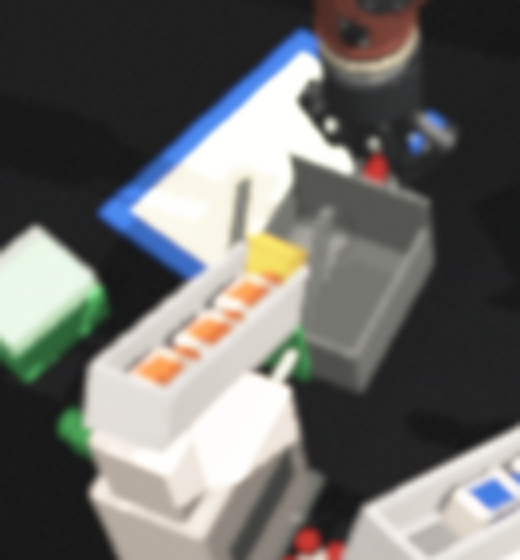

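Emit:
{"op": "play_rows", "data": {"steps": [1,-0.1,0,0,0,0,0,1,0,0,0,0,0,0,1,0,0,0,0,0,0]}}

```text
time: 9.1
ee_pos: [0.4825, -0.1549, 0.1092]
tool_rot: [180.0, -0.1, -168.9]
force: [-1.1, -0.6, -1.9]
width: 0.019
```

Emit:
{"op": "play_rows", "data": {"steps": [1,-0.07,0,0,0,0,0,1,0,0,0,0,0,0,1,0,0,0,0,0,0]}}

```text
time: 9.4
ee_pos: [0.4894, -0.1533, 0.1091]
tool_rot: [180.0, -0.0, -168.9]
force: [-1.6, -1.3, -2.8]
width: 0.0195
```

Emit:
{"op": "play_rows", "data": {"steps": [1,-0.13,0,0,0,0,0,1,-0.02,0,0,0,0,0,1,0,0,0,0,0,0]}}

```text
time: 9.7
ee_pos: [0.5034, -0.1508, 0.1088]
tool_rot: [180.0, -0.2, -168.9]
force: [-5.4, -1.7, -1.4]
width: 0.0193
```

```bash
python3 look.py p
```

```text
9.8 [ 0.50296401 -0.15051455  0.10852534] [ 179.94693227   -0.18032557 -168.88826684] [-1.96295402 -1.18931545 -2.23626357] 0.019405353358472335 chute xy -0.14089457938273242 0.0014755491771875472 F along -2.155413500207489
```

View pics/side_p.png

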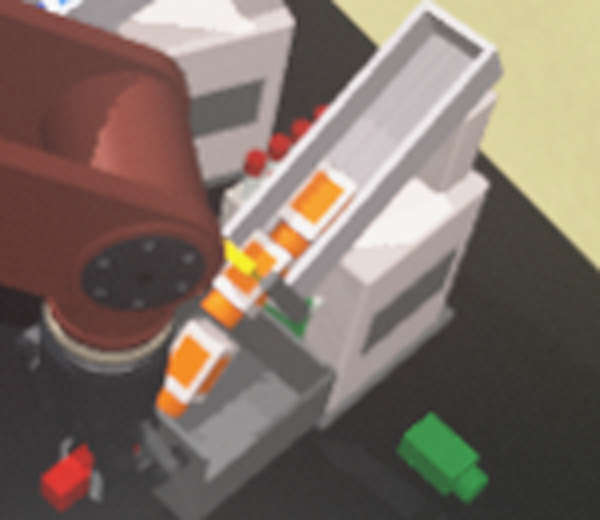

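View pics/scene_p.png

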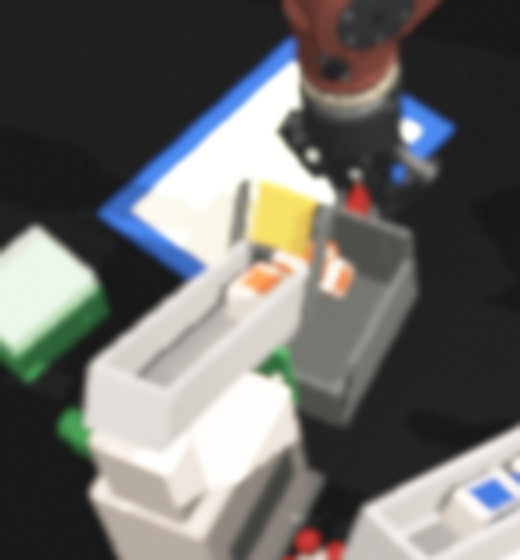

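The gate is open and all three are sliding: first at side crop (195,365), second at (240,280), third at (315,205). I'll hold here.

Emit:
{"op": "play_rows", "data": {"steps": [1,-0.01,0,0,0,0,0,1,0,0,0,0,0,0,1,0,0,0,0,0,0,1,0,0,0,0,0,0,1,0,0,0,0,0,0]}}

```text
time: 10.3
ee_pos: [0.5033, -0.1501, 0.108]
tool_rot: [179.9, -0.3, -168.9]
force: [-5.1, -2.1, -2.5]
width: 0.0195
```

Emit:
{"op": "play_rows", "data": {"steps": [1,0,0,0,0,0,0,1,0,0,0,0,0,0,1,0,0,0,0,0,0,1,0,0,0,0,0,0,1,0,0,0,0,0,0]}}

```text
time: 10.8
ee_pos: [0.5032, -0.1501, 0.108]
tool_rot: [179.9, -0.3, -168.9]
force: [-4.5, -1.9, -4.1]
width: 0.019
```

```bash
python3 look.py q
```

```text
10.9 [ 0.50321584 -0.15007133  0.10801163] [ 179.90444257   -0.26058612 -168.88576754] [-4.01138417 -1.86972186 -3.48854963] 0.01934543130423846 chute xy -0.14056202217137387 0.001861899693213694 F along -4.296589455543517
```

View pics/side_q.png

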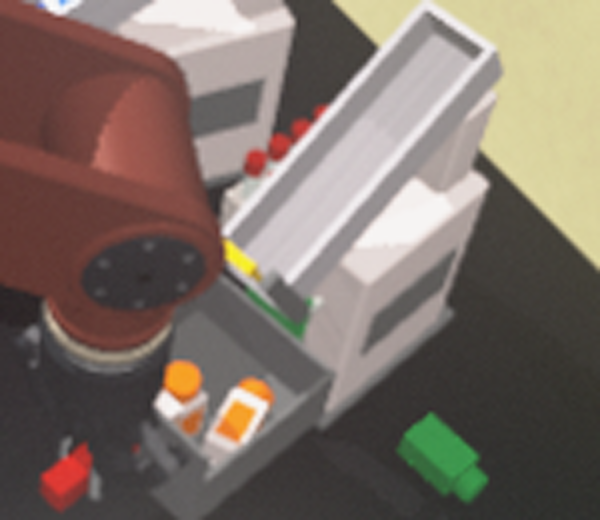

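View pics/scene_q.png

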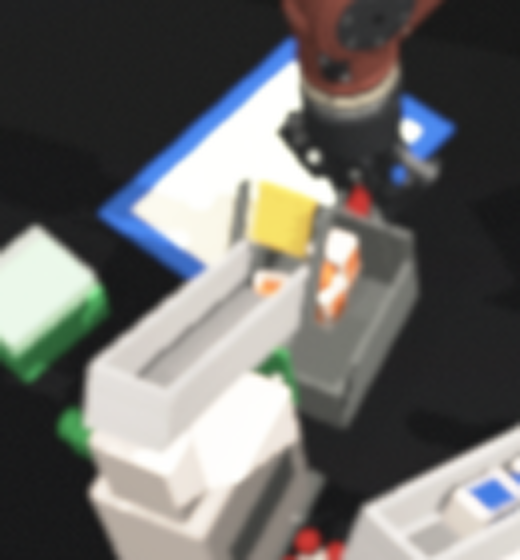

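All three have left the channel and nothing is on the table. Backing off gently along the chute, then checking the load.

Emit:
{"op": "play_rows", "data": {"steps": [1,0.04,0,0,0,0,0,1,0.1,0,0,0,0,0,1,0.15,0,0,0,0,0,1,0.15,0,0,0,0,0,1,0.15,0,0,0,0,0]}}

```text
time: 11.4
ee_pos: [0.4471, -0.162, 0.1099]
tool_rot: [-179.9, 0.1, -168.9]
force: [0.3, -0.0, -2.7]
width: 0.019
```

Emit:
{"op": "play_rows", "data": {"steps": [1,0.15,0,0,0,0,0,1,0.1,0,0,0,0,0,1,0.05,0,0,0,0,0,1,0,0,0,0,0,0]}}

```text
time: 11.8
ee_pos: [0.4173, -0.1677, 0.1094]
tool_rot: [-180.0, 0.0, -169.0]
force: [-0.3, 0.2, -2.4]
width: 0.0192
```

```bash
python3 look.py r; python3 - <<'E'
from h import *
im=ctrl.read_camera("scene")[125:265,190:350,::-1]; cv2.imwrite("pics/scene_r.png",cv2.resize(im,None,fx=5,fy=5,interpolation=cv2.INTER_CUBIC)[:600])
im=ctrl.read_camera("side")[180:380,280:480,::-1]; cv2.imwrite("pics/side_r.png",cv2.resize(im,None,fx=3,fy=3,interpolation=cv2.INTER_CUBIC)[:600])
cv2.imwrite("pics/w_r.png",ctrl.read_camera("wrist")[:,:,::-1])
E
```

```text
11.9 [ 0.41833596 -0.16774402  0.10959877] [-1.79964637e+02  6.46419551e-02 -1.68922611e+02] [ 0.3799475   0.11269357 -2.14306934] 0.019137626854372165 chute xy -0.22725667058608387 0.0008843356127080436 F along 0.39454571557493473
```

View pics/side_r.png

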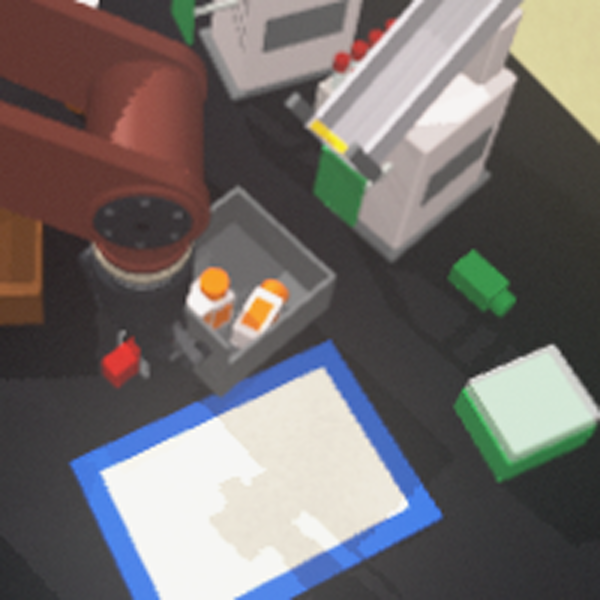

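View pics/scene_r.png

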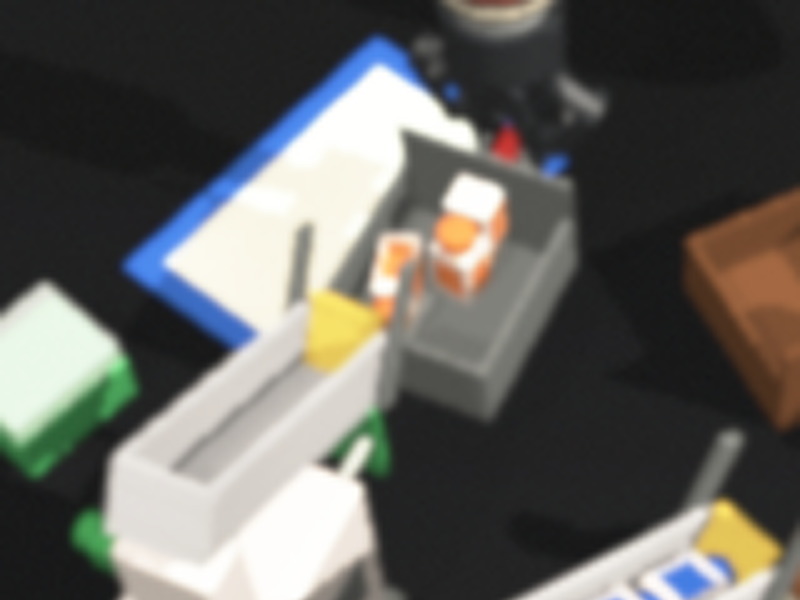

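View pics/w_r.png

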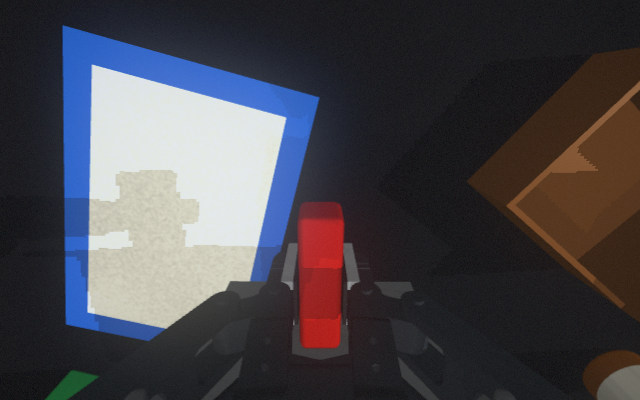

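All three are in the pan: one lying at side crop (260,310), two standing at scene crop (475,200) and (458,240). The paddle is back and the gate is shut. Moving gently over the mat.

Emit:
{"op": "play_rows", "data": {"steps": [1,0.03,-0.06,0,0,0,0,1,0.05,-0.12,0,0,0,0,1,0.07,-0.17,0,0,0,0,1,0.07,-0.17,0,0,0,0,1,0.07,-0.17,0,0,0,0]}}

```text
time: 12.55
ee_pos: [0.4024, -0.2425, 0.1093]
tool_rot: [-180.0, -0.0, -168.9]
force: [-0.1, 0.2, -2.8]
width: 0.0192
```

Emit:
{"op": "play_rows", "data": {"steps": [1,0.06,-0.17,0,0,0,0,1,0.04,-0.12,0,0,0,0,1,0.03,-0.07,0,0,0,0.01,1,0,0,0,0,0,0.02,1,0,0,0,0,0,0.03]}}

```text
time: 13.05
ee_pos: [0.3966, -0.279, 0.1092]
tool_rot: [180.0, -0.0, -174.5]
force: [-0.0, 0.2, -3.2]
width: 0.0192
```

Emit:
{"op": "play_rows", "data": {"steps": [1,0,0,0,0,0,0.03,1,0,0,0,0,0,0.03,1,0,0,0,0,0,0.025,1,0,0,0,0,0,0.015,1,0,0,0,0,0,0.008]}}

```text
time: 13.55
ee_pos: [0.3968, -0.2785, 0.1092]
tool_rot: [180.0, -0.0, 175.9]
force: [-0.1, -0.5, -2.2]
width: 0.0192
```

```bash
python3 - <<'E'
from h import *
s=ctrl.sense(); print(s["ee_pos"],s["tool_rot"],s["joints"],s["force"])
im=ctrl.read_camera("side")[180:400,260:480,::-1]; cv2.imwrite("pics/side_s.png",cv2.resize(im,None,fx=2.7,fy=2.7,interpolation=cv2.INTER_CUBIC))
E
```

```text
[ 0.39676552 -0.27851805  0.10919099] [ 1.79981160e+02 -1.35077224e-02  1.75936951e+02] [-4.33739028e+01  5.43016445e+00  1.17165942e+02  7.14269295e-03
  5.74262805e+01 -1.29314698e+02] [-0.07150224 -0.498804   -2.16716184]
```

View pics/side_s.png

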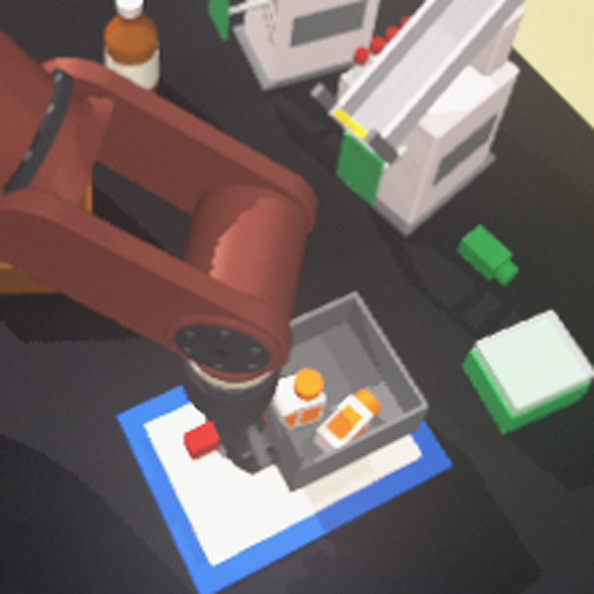

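Emit:
{"op": "play_rows", "data": {"steps": [1,0,0,0.08,0,0,0,1,0,0,0.15,0,0,0,1,0,0,0.15,0,0,0,1,0,0,0.09,0,0,0,1,0,0,0.04,0,0,0]}}

```text
time: 14.1
ee_pos: [0.396, -0.2778, 0.0568]
tool_rot: [179.9, -0.1, 176.0]
force: [-0.3, 1.0, -2.8]
width: 0.0191
```

Emit:
{"op": "play_rows", "data": {"steps": [1,0,0,0.02,0,0,0,1,0,0,0.02,0,0,0,1,0,0,0.02,0,0,0,1,0,0,0,0,0,0]}}

```text
time: 14.5
ee_pos: [0.397, -0.2788, 0.0525]
tool_rot: [-180.0, 0.0, 176.0]
force: [-0.1, -0.1, -2.3]
width: 0.0189
```

Emit:
{"op": "play_rows", "data": {"steps": [1,0,0,0.01,0,0,0,1,0,0,0.01,0,0,0,1,0,0,0,0,0,0]}}

```text
time: 14.8
ee_pos: [0.3971, -0.2789, 0.0506]
tool_rot: [-180.0, 0.0, 176.0]
force: [-0.5, 0.2, -0.6]
width: 0.0192
```

Emit:
{"op": "play_rows", "data": {"steps": [1,0,0,0.01,0,0,0,1,0,0,0,0,0,0]}}

```text
time: 15.0
ee_pos: [0.3973, -0.279, 0.0504]
tool_rot: [-180.0, 0.0, 176.0]
force: [-2.8, 1.1, 4.8]
width: 0.0193
```

Contact felt (force z went from -2.3 to +4.8 N). Releasing.

Emit:
{"op": "play_rows", "data": {"steps": [0.4,0,0,0,0,0,0,0,0,0,0,0,0,0,-0.5,0,0,0,0,0,0,-1,0,0,0,0,0,0,-1,0,0,0,0,0,0]}}

```text
time: 15.5
ee_pos: [0.3969, -0.2786, 0.0492]
tool_rot: [-180.0, 0.0, 176.0]
force: [-0.0, -0.7, 0.0]
width: 0.0817
```

Emit:
{"op": "play_rows", "data": {"steps": [-1,0,0,0,0,0,0,-1,0,0,0,0,0,0,-1,0,0,-0.05,0,0,0,-1,0,0,-0.1,0,0,0,-1,0,0,-0.2,0,0,0]}}

```text
time: 16.0
ee_pos: [0.3959, -0.2777, 0.084]
tool_rot: [179.9, -0.1, 176.0]
force: [0.5, -0.1, 0.8]
width: 0.0856
```

Emit:
{"op": "play_rows", "data": {"steps": [-1,0,0,-0.4,0,0,0,-1,0,0,-0.4,0,0,0,-1,0,0,-0.4,0,0,0,-1,0,0,-0.2,0,0,0,-1,0,0,0,0,0,0]}}

```text
time: 16.5
ee_pos: [0.3991, -0.2807, 0.2299]
tool_rot: [-179.6, 0.5, 176.0]
force: [-0.4, -0.4, -0.0]
width: 0.0853
```

```bash
python3 - <<'E'
from h import *
s=ctrl.sense(); print(s["time"],s["ee_pos"],s["width"],s["force"])
c=ctrl.get_calibration("wrist")
im=ctrl.read_camera("wrist");cv2.imwrite("pics/w_t.png",im[:,:,::-1])
for l,z in [("pan",.003),("pan_handle",.048),("mat",.003),("orange_1",.03)]:
    print(l,[(np.round(x["centre"],1).tolist(),round(x["p"],2),onz(c,x["centre"],z).round(4)) for x in ctrl.pinpoint("wrist",l)][:4])
im=ctrl.read_camera("side")[130:400,200:480,::-1]; cv2.imwrite("pics/side_t.png",cv2.resize(im,None,fx=2.2,fy=2.2,interpolation=cv2.INTER_CUBIC))
im=ctrl.read_camera("scene")[110:310,180:440,::-1]; cv2.imwrite("pics/scene_t.png",cv2.resize(im,None,fx=3,fy=3,interpolation=cv2.INTER_CUBIC))
E
```

```text
16.5 [ 0.39910631 -0.28071516  0.22986608] 0.08526519344417072 [-0.42587062 -0.37777763 -0.01755813]
pan [([617.3, 126.9], 0.77, array([0.3766, 0.0586, 0.003 ])), ([323.3, 215.2], 0.64, array([ 0.4622, -0.2812,  0.003 ]))]
pan_handle [([320.7, 173.3], 0.56, array([ 0.3955, -0.2796,  0.048 ])), ([322.8, 236.6], 0.49, array([ 0.4691, -0.2824,  0.048 ]))]
mat []
orange_1 [([294.0, 252.8], 0.96, array([ 0.4978, -0.3194,  0.03  ])), ([322.6, 219.6], 0.77, array([ 0.4562, -0.2817,  0.03  ])), ([323.5, 232.8], 0.75, array([ 0.4733, -0.2818,  0.03  ]))]
```

View pics/w_t.png

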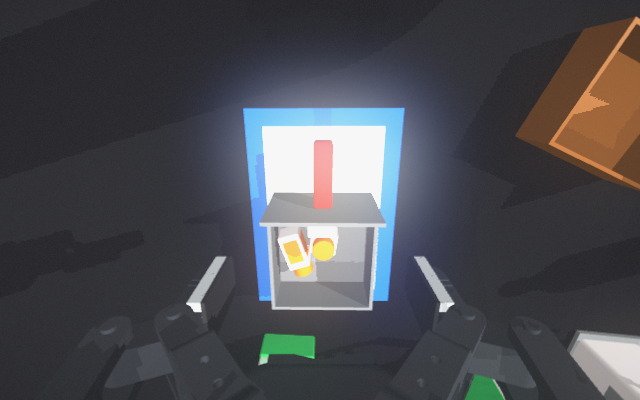

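View pics/side_t.png

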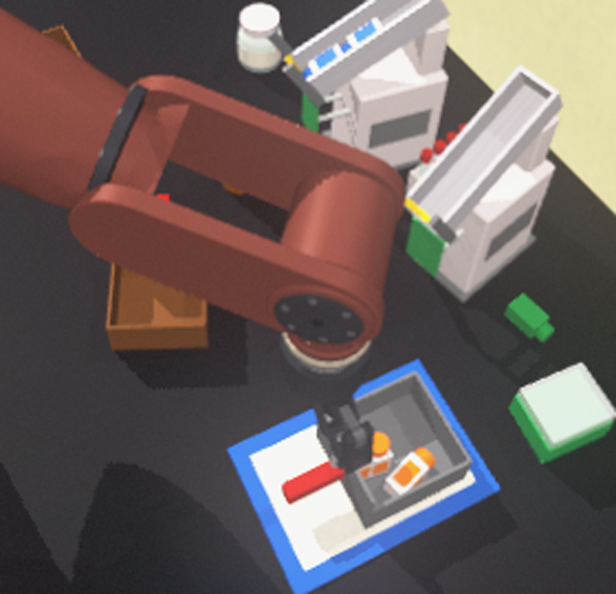

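View pics/scene_t.png

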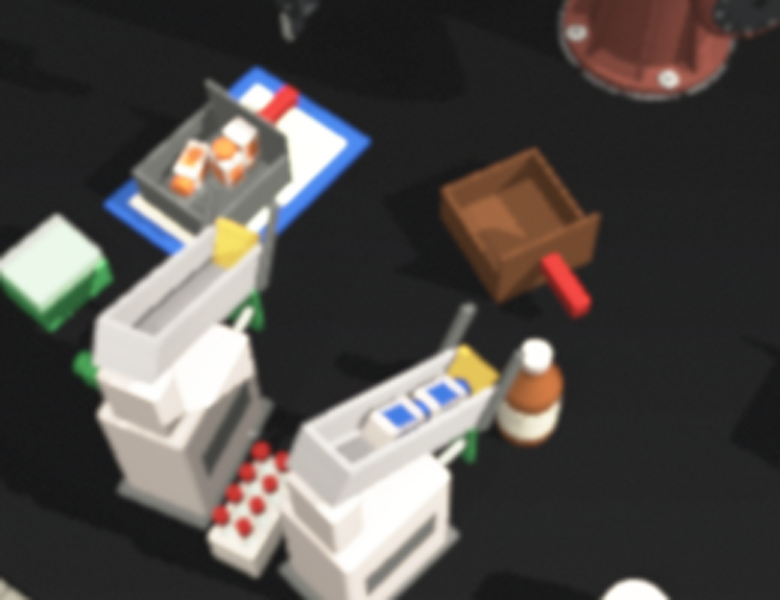

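The wrist picture shows the pan released at (0.462, -0.281) on the mat, parallel to it. All three cartridges are inside the bin, one at (294,252) and two at about (323,220–245). Both gates are shut and the bystanders are in place. Handing in.

```bash
python3 -c "
from cell import ctrl
print(ctrl.sense()['time'],ctrl.sign_off())"
```

```text
the job is handed in; nothing more can be done
16.85 None
```

I picked up the grey pan and used it to push the orange chute's paddle back for about 1.2 s. All three orange-capped cartridges slid into it. I then backed off, set the loaded pan down on the mat until I felt light contact, let go and raised the arm clear. I handed the job in at 16.85 s, and no verdict is reported.

Last checks:
- **Pan:** the wrist camera puts it at (0.462, −0.281). I measured the mat's centre at (0.4615, −0.283), so the pan is about 2 mm off. It looks parallel to the mat: the tool was at 176° when it let go, against a mat yaw of about −4°.
- **Cartridges:** all three are in the pan, one lying and two standing on end. Nothing fell beside it.
- **Chutes:** the orange gate is shut and its paddle is back. The blue cartridges, bottle, rack and box look unmoved, and so does the jar in the side view.

Two things did not line up:
- **Missed mat:** the network did not find the mat in the last wrist picture, so its position comes from the earlier side and scene fits. Those agree with each other to about 2 mm.
- **Lip position:** two estimates of the orange lip differed by about 8 mm. I settled the actual paddle contact by force.

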